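Lift a board end with a rocking lifter and chock it with a wedge

TASK

Press the pedal of the board lifter gently all the way down to its stop and let go, so that the free end of the dark strip tips up and stays up. Then slide the wedge, thin end first, lengthwise under that raised end, by feel until it is just snug without prying the strip any higher, and let go of it. Finally press the yellow tab to rock the lifter fully back down, so that the strip rests on the wedge alone at the height it was lifted to; do not push or lift the strip with the gripper, and leave the other tools where they are.

Things in the scene. Friction and masses are not known exactly. Their poses are not given: they have to be found in the camera images.
- lifter: board lifter screwed down beside the strip, on its robot side: dark steel base plate, green rocking lever on a cross pin 22 mm above the worktop. Origin: on the worktop below the pin. Own -y points along the lever to the pedal, own +y to the tab and bar; own +x points to the strip, whose centre line lies at about x = 78 mm.
- lever (a joint): lever angle in rad: 0 = bar fully down (start), 0.195 = pedal down on its hard stop, bar fully up. Turns about the cross pin (lifter x). Stiff hinge friction, about 0.25 N m (3 to 6 N at pedal or tab); it stays where it is left.
- pedal (a point): centre of the top face of the black rubber pedal (46 mm along lifter x, 40 mm along y), 100 mm from the pin; about 44 mm above the worktop at start, 20 mm lower when fully pressed.
- tab (a point): top of the yellow tab (44 mm along lifter x, 30 mm along y, 6 mm thick) at the other end of the lever, 50 mm from the pin; 7.5 mm above the worktop at lever 0, 17 mm when raised. Pressing it down rocks the lever back to 0. Two steel side plates, 32 mm high, hold the pin; they begin 33 mm from here.
- bar (a point): middle of the top of the round steel lifting bar (5 mm thick) that runs from the lever across under the strip, between two upright cheeks (58 mm apart); 5.3 mm above the worktop at lever 0, about 13 mm when fully up.
- strip: loose dark brown planed wooden strip, 52 x 440 x 24 mm, about 0.55 kg. Origin: centre of its underside; long axis own y. It lies on the bar about 100 mm before its +y end, which hangs free (to the robot's left); the -y end rests on the worktop, 2 to 5 mm before a small pale wooden stop block (52 x 28 x 16 mm) that keeps it from sliding away.
- strip_end (a point): middle of the bottom edge of the strip's free end (220 mm along its +y). About 7 mm above the worktop at start, about 17 mm (its lifted height) when the lever is fully up.
- wedge: loose brown hardwood wedge lying flat, 34 mm wide (own x), 120 mm long (own y), 0.06 kg. Origin: centre of its flat underside. 3 mm thick at the thin end (own -y), rising evenly to 24 mm at the thick end (own +y). About 80 mm of it goes under the lifted strip until snug; then it stays by friction, and each further mm pries the strip 0.18 mm higher.
- tape_measure: yellow pocket tape, 36x99x66 mm; a bystander, to be left alone
- sanding_block: cork sanding block, 63x119x36 mm; a bystander, to be left alone

How it is judged (in metres and radians):
On the way, in this order (a step that is already met when the one before it is completed fails the run):
1. the pedal is fully pressed and let go, the lever stays up with the strip on its bar, the wedge not yet touching the strip (value of joint lever above 0.18 rad and contact force between strip and lifter above 0.3 N and contact force between the fingers and lifter below 0.1 N and contact force between wedge and strip below 0.01 N), for 0.2 s.
2. the wedge is snug under the strip and let go while the lifter is still up, and has not pried the strip up (value of joint lever above 0.175 rad and contact force between wedge and strip above 0.15 N and contact force between the fingers and wedge below 0.05 N and height (world z) of strip_end below 0.0195 m), for 0.2 s.
At the end, for the whole second after the job is handed in: the lever is back down (below 0.02 rad) and bears no part of the strip; the strip rests still on the wedge, its free end 15 to 19.5 mm above the worktop; the wedge lies flat (within 3 degrees) (value of joint lever below 0.02 rad and contact force between wedge and strip above 0.3 N and contact force between strip and lifter below 0.05 N and height (world z) of strip_end between 0.015 and 0.0195 m and angle between wedge's own z axis and vertical below 0.05 rad and linear speed of each of strip, wedge below 0.01 m/s); the robot touches nothing.
It fails at once if the fingers press the lifter with more than 40 N (contact force between the fingers and lifter above 40 N).
It fails at once if a bystander is moved by more than 15 mm (distance of any of tape_measure, sanding_block from where it was at the start of the episode above 0.015 m).
It fails at once if the fingers lift or push the strip itself (over 3 N) (contact force between the fingers and strip above 3 N).
It also fails if it takes over 72 s, if anything falls off the work surface, if the arm or the gripper's body presses on something with over 40 N, if the wrist force passes 120 N, or if a joint passes its speed limit or range.

ROBOT

A 6-joint arm with a two-finger parallel gripper is mounted at the origin on the work surface; the furniture and walls round the work are solid. World frame = base frame: x ahead of the robot, y to its left, z up, the work surface at z = 0. Lengths are in m, angles in degrees, forces in N, time in s.
With the tool pointing down it reaches from about 0.375 to 0.9 m from the base axis. Payload 3.1 kg.
Tool frame: the origin (TCP) lies between the finger pads; the fingertips stand 11 mm ahead of it and the grasp point (between the pads) lies 8 mm behind it; z points along the fingers, y is the direction in which the jaws open and shut (so a half turn about z gives the same grasp; the last joint's range is limited). The gripper opens to 87 mm and grips with 3 to 60 N. Pads are 19 mm wide; open, the fingers measure 117 mm over their backs; the gripper's body (75 mm by 190 mm) begins 51 mm behind the grasp point.
Start: joints at [-73.253, 30.224, 82.088, -0, 67.689, -10.227], TCP at [0.284, -0.557, 0.234] pointing down, gripper open.
Joint ranges: [-176.69, 176.69], [-43.24, 126.21], [12.49, 139.97], [-82, 262], [0, 151.66], [-163.58, 163.58]. Speed limits (degrees/s): [159.86, 159.86, 180, 180, 180, 180].

INTERFACE

Orientations are given as a 3x3 rotation matrix whose columns are the frame's x, y, z axes.
In Python, from rig import bot, vision gives the robot as it stands. The module is installed in compiled form; this text tells all that it offers.
- The arm moves only by the tool jog_arm, never from a script. Its argument "rows" is a list of rows, each an object with "dp": the shift along the tool's x, y, z in mm, a list of three; "turn": the turn, a rotation vector about the tool's x, y, z in degrees, a list of three; "grip": the opening, from 0 (shut) to 1 (fully open). A call has 1 to 10 rows; each row is the pose to reach, as a shift and turn from the pose commanded when the call began, along the tool's axes at that moment; what a row does not reach only later rows make up. A row lasts 1/10 s, in which the tool goes at most 50 mm and 8.59 degrees, less where a joint would pass 70% of its speed; a pose out of reach is approached as far as the arm can. A call with a gripper value outside its range is refused whole. The fingers move at their own pace and stop on an object; the grip force is fixed at half the most. Time passes only in rows, so rows that repeat a pose let the fingers close. It gives the time, the measured TCP pose, the force and the opening at its end, in the units of the state.
- bot.read_state(): the state, without advancing time (a new reading comes with each control period).
- vision.capture(name): name is "scene" or "top" or "wrist"; returns (picture, depth): 480x640x3 uint8, red, green, blue; 480x640 float32, m along the optical axis (not along the pixel's ray), 0 where there is no reading.
- vision.camera_info(name): a dict with "vertical_fov" (degrees; the focal length in pixels is half the picture's height over the tangent of half this angle, whatever the lens; pixels are square), "cx", "cy" (the principal point, pixels), "position" and "rotation" of the camera in the world. Camera axes: x right, y down, z forward; pixel columns grow to the right and rows downward; lengths in m; the calibration is good to about 2 mm. A picture is of the moment at which its call begins: read the wrist's pose just before it. camera_info takes no time and is no camera call; for the wrist camera it gives the pose at the moment of the call.
- bot.hand_in(): hands the job in, once; it reports no verdict.
The state is a dict: "time_s": time; "joint_positions": joint angles; "qvel": joint speeds; "tau": joint torques, N m; "position": TCP position; "tcp_rot": TCP orientation; "force": force on the tool from outside, world axes, zero at the start; "moment": the same for the moment, N m; "opening": opening from 0.0 (shut) to 1.0 (fully open).
Only numpy, scipy, OpenCV 4.12 (cv2) and the standard library are available. Lean on these libraries where they do the work, as an engineer would, in place of code of your own. Each camera call takes 0.05 s, during which the arm holds its last target.

## Working session

There is one attempt and no reset: what is moved stays moved. The work goes in short steps, Python scripts to look and compute and a tool call to move; the robot and the scene stay as the last step left them, time stands still between calls to the robot, and variables do not carry over. Pictures are saved under pics/ and viewed, and the job is handed in when it is done.

Besides the shell and the picture viewer there is one more tool, called after "Request:" as name([rows], argument=value, ...), one row to a line, values as JSON. jog_arm: Moves the arm, as the interface text tells. Its arguments: {"type":"object","properties":{"rows":{"type":"array"}},"required":["rows"]}

```bash
mkdir -p pics; ls; python3 - <<'E'
from rig import bot, vision
import cv2
s=bot.read_state(); print(s)
for n in ["scene","top","wrist"]:
    i=vision.camera_info(n); print(n,i)
    p,d=vision.capture(n); cv2.imwrite(f"pics/{n}0.png",p[:,:,::-1])
    import numpy as np; np.save(f"pics/{n}0.npy",d)
E
```

```text
pics
{'time_s': 0.0, 'joint_positions': array([-7.32502273e+01,  3.02788489e+01,  8.21568337e+01, -1.24159645e-03,
        6.76891286e+01, -1.02273974e+01]), 'qvel': array([-0.02111111,  0.0859754 , -0.07190523,  0.0103233 ,  0.09571073,
        0.02854639]), 'tau': array([ 6.71198140e-04, -4.40038955e+01, -1.76594049e+01,  6.31857547e-02,
        5.81008068e-02, -1.64545013e-04]), 'position': array([ 0.28333283, -0.55628666,  0.23257039]), 'tcp_rot': array([[ 8.91183726e-01,  4.53642092e-01, -6.46985471e-04],
       [ 4.53642405e-01, -8.91181374e-01,  2.08016474e-03],
       [ 3.67068884e-04, -2.14730901e-03, -9.99997627e-01]]), 'force': array([-0.30801723, -0.70785401, -0.30756278]), 'moment': array([-0.02043703,  0.00370069, -0.03733439]), 'opening': 0.9943678949720974}
scene {'vertical_fov': 57.02418914330171, 'cx': 322.3376778752036, 'cy': 245.98155072407815, 'position': array([-0.16921213, -0.47943673,  0.55057122]), 'rotation': array([[ 0.46877492, -0.52141591,  0.71300458],
       [-0.88325909, -0.2674016 ,  0.38516199],
       [-0.01017103, -0.81032206, -0.5858965 ]])}
top {'vertical_fov': 44.06228721390479, 'cx': 323.942842477268, 'cy': 239.62710682535223, 'position': array([ 0.20348904, -0.16411026,  1.22339733]), 'rotation': array([[ 0.00827005, -0.98233655,  0.18693984],
       [-0.99988422, -0.01051162, -0.01100277],
       [ 0.01277347, -0.1868272 , -0.98230974]])}
wrist {'vertical_fov': 68.14647877709994, 'cx': 321.8945155008044, 'cy': 242.81012086776002, 'position': array([ 0.3448368 , -0.52516796,  0.38304871]), 'rotation': array([[ 0.45395421, -0.86169778, -0.22672121],
       [-0.8910231 , -0.43953913, -0.11350415],
       [-0.00184657,  0.25353952, -0.96732327]])}
```

View pics/top0.png

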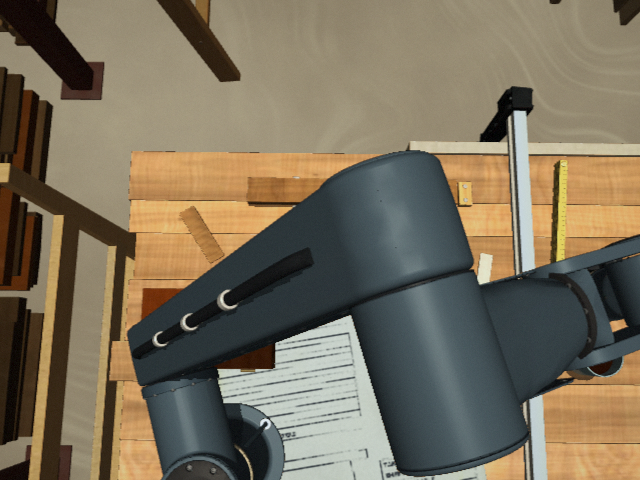

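View pics/scene0.png

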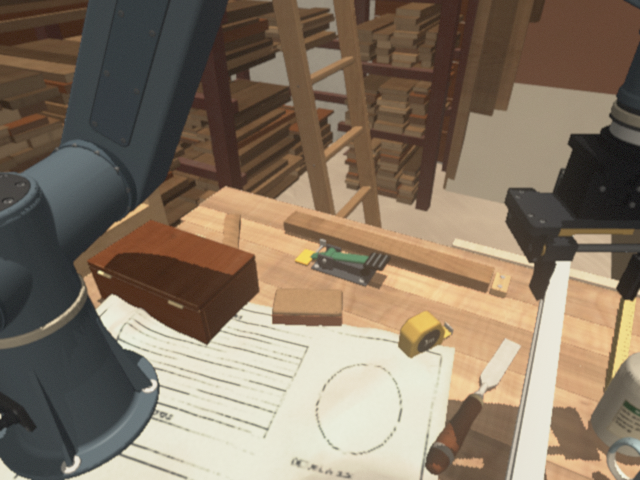

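View pics/wrist0.png

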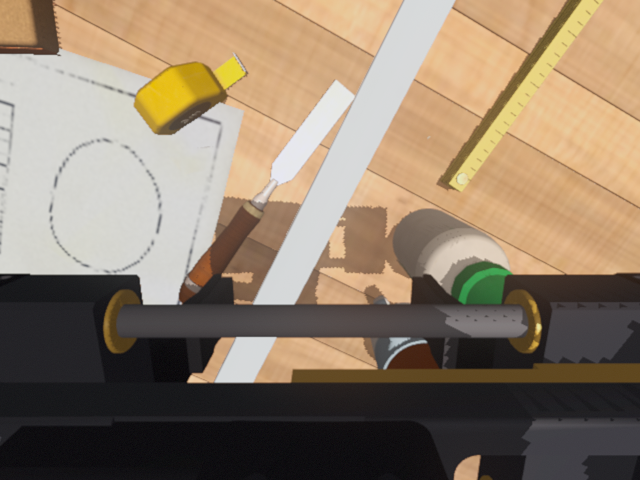

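The top view shows the strip's free end at about (250,190) and the wedge from (185,212) to (215,258). In the scene view the lifter has its yellow tab at (305,257) and black pedal at (378,261). The strip runs from (286,220) to (495,285).

```bash
cat > h.py <<'E'
import numpy as np, cv2
from rig import bot, vision
def K(i):
    f=240/np.tan(np.radians(i["vertical_fov"]/2)); return f,i["cx"],i["cy"]
def ray(i,u,v):
    f,cx,cy=K(i); return np.array(i["position"]), np.array(i["rotation"])@np.array([(u-cx)/f,(v-cy)/f,1.0])
def plane(i,u,v,z):
    p,d=ray(i,u,v); return p+d*(z-p[2])/d[2]
def dep(i,D,u,v):
    p,d=ray(i,u,v); return p+d*D[int(round(v)),int(round(u))]
def proj(i,P):
    f,cx,cy=K(i); c=np.array(i["rotation"]).T@(np.array(P)-i["position"]); return c[0]/c[2]*f+cx,c[1]/c[2]*f+cy
def tri(i1,uv1,i2,uv2):
    p,a=ray(i1,*uv1);q,b=ray(i2,*uv2);a=a/np.linalg.norm(a);b=b/np.linalg.norm(b)
    s=np.linalg.lstsq(np.stack([a,-b],1),q-p,rcond=None)[0]
    return (p+a*s[0]+q+b*s[1])/2,np.linalg.norm(p+a*s[0]-q-b*s[1])
np.set_printoptions(precision=4,suppress=True)
E
python3 - <<'E'
from h import *
i=vision.camera_info("scene");D=np.load("pics/scene0.npy")
for n,u,v in [("tab",305,257),("pedal",378,261),("stripend",286,220),("strip2",490,285),("wedge",230,230),("block",502,283),("sand",307,300),("tape",422,330),("box",257,260)]: print(n,dep(i,D,u,v))
t=vision.camera_info("top")
for u,v in [(181,212),(195,206),(224,257),(212,262),(248,178),(248,203)]: print(u,v,plane(t,u,v,.012))
p=cv2.imread("pics/scene0.png"); cv2.imwrite("pics/s0z.png",cv2.resize(p[180:340,190:520],None,fx=2.4,fy=2.4,interpolation=2))
E
```

```text
tab [ 0.4415 -0.1092  0.0078]
pedal [ 0.4519 -0.2614  0.0444]
stripend [ 0.5154 -0.0196  0.0288]
strip2 [ 0.5365 -0.4574 -0.0018]
wedge [0.4465 0.0834 0.012 ]
block [ 0.5314 -0.4765  0.0145]
sand [ 0.3082 -0.1905  0.0342]
tape [ 0.3034 -0.3907  0.063 ]
box [ 0.3979 -0.0207 -0.0012]
181 212 [0.4896 0.1217 0.012 ]
195 206 [0.5029 0.0932 0.012 ]
224 257 [0.3953 0.0282 0.012 ]
212 262 [0.3847 0.0525 0.012 ]
248 178 [ 0.5651 -0.0158  0.012 ]
248 203 [ 0.5106 -0.0175  0.012 ]
```

View pics/s0z.png

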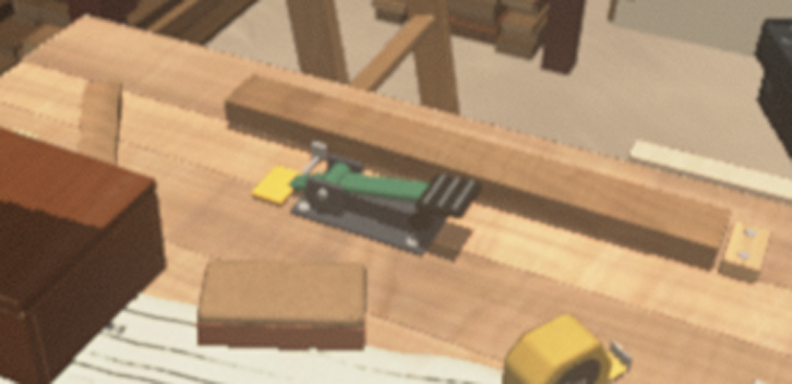

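The scene view gives the pedal near (0.452,-0.261,0.044) and the tab near (0.44,-0.11). I'll move above the area to look with the wrist camera.

```bash
cat >> h.py <<'E'
from scipy.spatial.transform import Rotation as R
def Rdown(yaw):
    c,s=np.cos(np.radians(yaw)),np.sin(np.radians(yaw)); return np.array([[c,s,0],[s,-c,0],[0,0,-1.]])
def rel(p,yaw,s=None):
    s=s or bot.read_state(); T=np.array(s["tcp_rot"]); 
    dp=T.T@(np.array(p)-s["position"])*1000; rv=np.degrees(R.from_matrix(T.T@Rdown(yaw)).as_rotvec())
    return dp,rv
E
python3 - <<'E'
from h import *
print(rel([.46,-.10,.30],90))
i=vision.camera_info("scene");D=np.load("pics/scene0.npy")
for u,v in [(150,228),(250,255),(206,285),(100,265)]: print("box",dep(i,D,u,v))
E
```

```text
(array([ 364.488 , -326.7735,  -66.5603]), array([ -0.076 ,  -0.068 , -63.0228]))
box [0.2957 0.145  0.0877]
box [ 0.3125 -0.0757  0.0879]
box [ 0.2167 -0.0576  0.0857]
box [0.1734 0.1372 0.0866]
```

Request:
jog_arm([
  {"dp":[36,-33,-7],"turn":[0,0,-6.3],"grip":0.9},
  {"dp":[72,-65,-14],"turn":[0,0,-12.6],"grip":0.9},
  {"dp":[108,-98,-20],"turn":[0,0,-18.9],"grip":0.9},
  {"dp":[144,-131,-27],"turn":[0,0,-25.2],"grip":0.9},
  {"dp":[180,-163,-33],"turn":[0,0,-31.5],"grip":0.9},
  {"dp":[216,-196,-40],"turn":[0,0,-37.8],"grip":0.9},
  {"dp":[252,-229,-47],"turn":[0,0,-44.1],"grip":0.9},
  {"dp":[290,-261,-53],"turn":[0,0,-50.4],"grip":0.9},
  {"dp":[328,-294,-60],"turn":[0,0,-56.7],"grip":0.9},
  {"dp":[364,-327,-67],"turn":[0,0,-63],"grip":0.9},
])

```text
time_s: 1.15
position: [0.4599, -0.0987, 0.3007]
tcp_rot: [[-0.004, 1.0, 0.0], [1.0, 0.004, -0.0], [-0.0, 0.0, -1.0]]
force: [1.1, 0.2, 0.6]
opening: 0.896
```

Request:
jog_arm([
  {"dp":[0,0,0],"turn":[0,0,0],"grip":0.9},
  {"dp":[0,0,0],"turn":[0,0,0],"grip":0.9},
])

```text
time_s: 1.35
position: [0.4596, -0.0995, 0.3005]
tcp_rot: [[-0.002, 1.0, -0.0], [1.0, 0.002, -0.001], [-0.001, -0.0, -1.0]]
force: [-0.7, -1.0, 0.2]
opening: 0.902
```

```bash
python3 - <<'E'
from h import *
s=bot.read_state(); print(s["time_s"],s["position"],s["tcp_rot"],s["joint_positions"],s["force"])
i=vision.camera_info("wrist")
p,d=vision.capture("wrist"); cv2.imwrite("pics/w1.png",p[:,:,::-1]); np.save("pics/w1.npy",d)
import pickle; pickle.dump(i,open("pics/w1.pkl","wb"))
p,d=vision.capture("top"); cv2.imwrite("pics/t1.png",p[:,:,::-1])
E
```

```text
1.35 [ 0.4596 -0.0995  0.3005] [[-0.0025  1.     -0.0001]
 [ 1.      0.0025 -0.0007]
 [-0.0007 -0.0001 -1.    ]] [-25.846   13.332   98.4573  -0.0392  68.2    -25.9729] [-0.6511 -1.0378  0.1718]
```

View pics/w1.png

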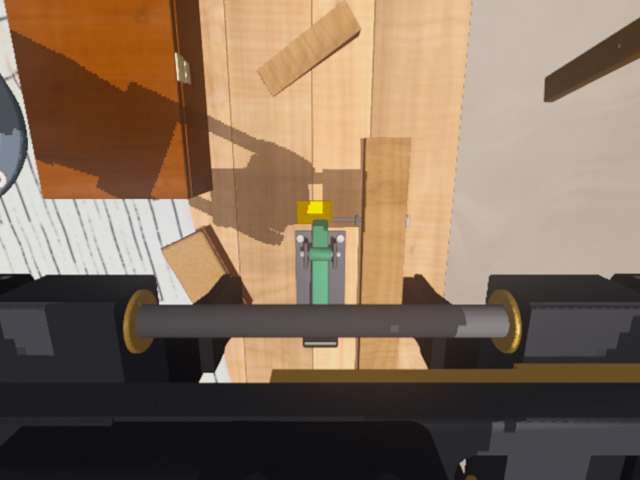

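View pics/t1.png

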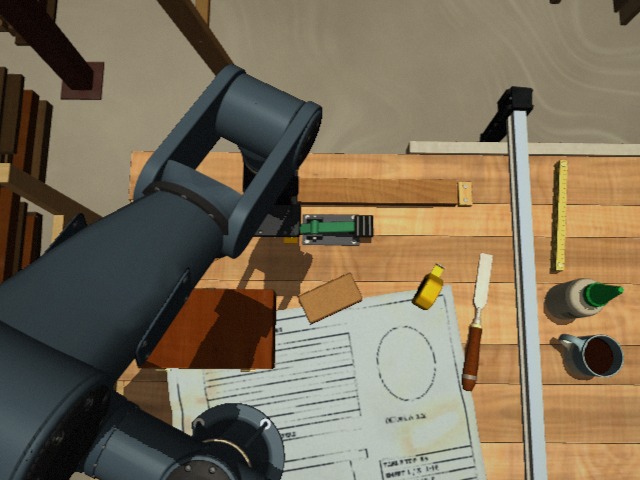

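Wrist view: wedge at about (310,48), running from (267,83) to (352,15). The strip's end edge is at v≈138 between u=361 and 411, the tab at (314,212) and the pedal end at (320,340). Next I'll measure them.

```bash
python3 - <<'E'
from h import *; import pickle
i=pickle.load(open("pics/w1.pkl","rb")); D=np.load("pics/w1.npy"); p=cv2.imread("pics/w1.png")
pts={"tab":(306,213),"tabL":(298,213),"tabR":(331,213),"pinL":(305,252),"pinR":(337,252),"SL":(365,145),"SR":(407,145),"w1":(274,80),"w2":(290,65),"w3":(310,48),"w4":(330,32),"w5":(345,18),"tbl":(400,80),"box":(186,150)}
for k,(u,v) in pts.items(): print(k,dep(i,D,u,v))
for c in [(361,138),(411,138),(361,260),(407,260)]: print("strip",plane(i,*c,.031))
t=vision.camera_info("top")
for c in [(458,180),(458,205),(300,178),(300,203),(373,215),(373,235),(302,215),(302,243)]: print("top",c,plane(t,*c,.031 if c[1]<212 or c==(458,205) else .04))
s=cv2.resize(p[0:250,230:430],None,fx=3,fy=3,interpolation=2); cv2.imwrite("pics/w1z.png",s[:600])
cv2.imwrite("pics/w1y.png",cv2.resize(p[120:360,270:430],None,fx=2.5,fy=2.5,interpolation=2))
E
```

```text
tab [ 0.4392 -0.1079  0.0075]
tabL [ 0.429  -0.1081  0.0063]
tabR [ 0.471  -0.1091 -0.0004]
pinL [ 0.4387 -0.1524  0.0309]
pinR [ 0.4783 -0.1539  0.0253]
SL [ 0.5084 -0.0251  0.0296]
SR [ 0.5567 -0.0249  0.0287]
w1 [0.4032 0.0478 0.0039]
w2 [0.4224 0.063  0.0077]
w3 [0.4455 0.0794 0.0124]
w4 [0.4676 0.0938 0.0181]
w5 [0.4836 0.1066 0.0205]
tbl [ 0.5508  0.0492 -0.0021]
box [ 0.3212 -0.0311  0.0786]
strip [ 0.5035 -0.0174  0.031 ]
strip [ 0.5602 -0.0173  0.031 ]
strip [ 0.508  -0.1625  0.031 ]
strip [ 0.5649 -0.1623  0.031 ]
top (458, 180) [ 0.5604 -0.457   0.031 ]
top (458, 205) [ 0.5066 -0.4551  0.031 ]
top (300, 178) [ 0.5608 -0.1264  0.031 ]
top (300, 203) [ 0.5071 -0.1273  0.031 ]
top (373, 215) [ 0.4812 -0.2775  0.04  ]
top (373, 235) [ 0.4394 -0.2772  0.04  ]
top (302, 215) [ 0.4795 -0.132   0.04  ]
top (302, 243) [ 0.4213 -0.1329  0.04  ]
```

View pics/w1z.png

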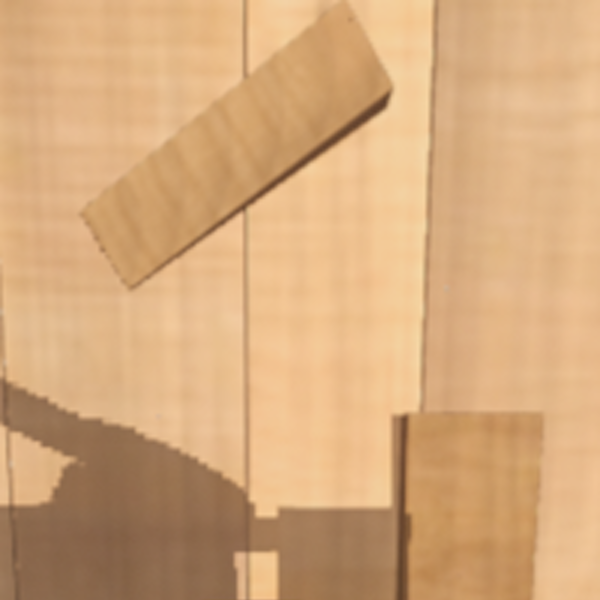

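View pics/w1y.png

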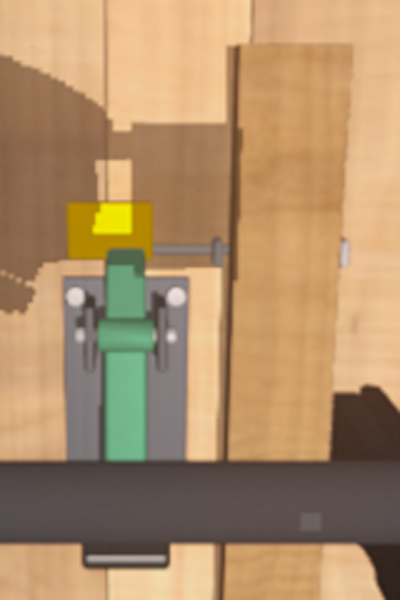

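```bash
python3 - <<'E'
from h import *; import pickle
i=pickle.load(open("pics/w1.pkl","rb"))
for n,u,v,z in [("SL",365.5,137.5,.031),("SR",411,137.5,.031),("SL2",361,300,.030),("SR2",402.5,300,.03),("tabL",297,212,.0075),("tabR",331.5,212,.0075),("tabT",314,200.5,.0075),("tabB",314,223.5,.0075),("plL",304,253,.032),("plR",338,253,.032),("pedalend",320,346,.044),
 ("wthickR",230+390/3,92/3,.024),("wthickL",230+345/3,1/3,.024),("wthinL",230+80/3,213/3,.003),("wthinR",230+132/3,290/3,.003)]: print(n,plane(i,u,v,z))
print(rel([.457,-.258,.075],90))
E
```

```text
SL [ 0.5086 -0.0169  0.031 ]
SR [ 0.5602 -0.0167  0.031 ]
SL2 [ 0.5097 -0.2164  0.03  ]
SR2 [ 0.5629 -0.2162  0.03  ]
tabL [ 0.4279 -0.1066  0.0075]
tabR [ 0.4715 -0.1065  0.0075]
tabT [ 0.4494 -0.092   0.0075]
tabB [ 0.4493 -0.1214  0.0075]
plL [ 0.4375 -0.1533  0.032 ]
plR [ 0.4793 -0.1532  0.032 ]
pedalend [ 0.4574 -0.2741  0.044 ]
wthickR [0.4997 0.0935 0.024 ]
wthickL [0.483 0.122 0.024]
wthinL [0.3833 0.0575 0.003 ]
wthinR [0.4025 0.0298 0.003 ]
(array([-156.5678,   -1.7348,  225.2806]), array([-0.043 ,  0.0188, -0.0936]))
```

Request:
jog_arm([
  {"dp":[-35,-1,10],"turn":[0,0,0],"grip":0},
  {"dp":[-70,-2,45],"turn":[0,0,0],"grip":0},
  {"dp":[-105,-2,85],"turn":[0,0,0],"grip":0},
  {"dp":[-135,-2,125],"turn":[0,0,0],"grip":0},
  {"dp":[-157,-3,160],"turn":[0,0,0],"grip":0},
  {"dp":[-157,-3,190],"turn":[0,0,0],"grip":0},
  {"dp":[-157,-3,210],"turn":[0,0,0],"grip":0},
  {"dp":[-157,-3,225],"turn":[0,0,0],"grip":0},
  {"dp":[-157,-3,225],"turn":[0,0,0],"grip":0},
  {"dp":[-157,-3,225],"turn":[0,0,0],"grip":0},
])

```text
time_s: 2.45
position: [0.4557, -0.259, 0.0753]
tcp_rot: [[0.003, 1.0, -0.001], [1.0, -0.003, 0.0], [0.0, -0.001, -1.0]]
force: [-0.1, 0.4, 0.7]
opening: 0.08
```

```bash
python3 - <<'E'
from h import *
s=bot.read_state(); print(s["time_s"],s["position"],s["force"],s["opening"])
p,d=vision.capture("scene"); cv2.imwrite("pics/s2.png",cv2.resize(p[180:340,190:520,::-1],None,fx=2.4,fy=2.4,interpolation=2))
E
```

```text
2.45 [ 0.4557 -0.259   0.0753] [-0.1393  0.4399  0.7126] 0.07991307312362896
```

View pics/s2.png

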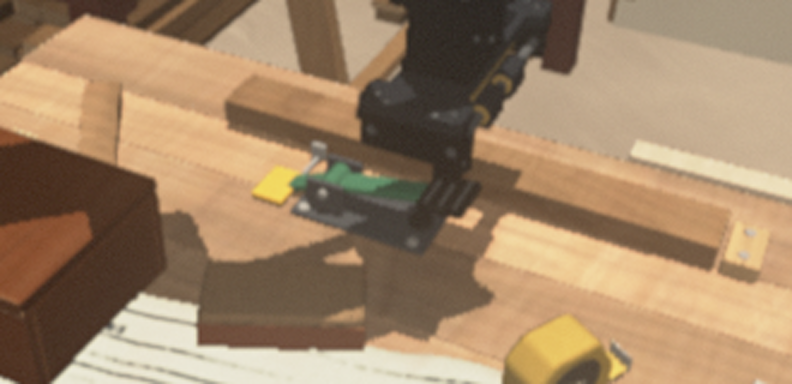

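The closed fingertips are above the pedal, at about (455,175) in the crop. I'll press down slowly.

Request:
jog_arm([
  {"dp":[0,0,8],"turn":[0,0,0],"grip":0},
  {"dp":[0,0,14],"turn":[0,0,0],"grip":0},
  {"dp":[0,0,18],"turn":[0,0,0],"grip":0},
  {"dp":[0,0,20],"turn":[0,0,0],"grip":0},
  {"dp":[0,0,22],"turn":[0,0,0],"grip":0},
  {"dp":[0,0,24],"turn":[0,0,0],"grip":0},
  {"dp":[0,0,26],"turn":[0,0,0],"grip":0},
  {"dp":[0,0,28],"turn":[0,0,0],"grip":0},
])

```text
time_s: 3.3
position: [0.4569, -0.2583, 0.0477]
tcp_rot: [[0.0, 1.0, 0.001], [1.0, -0.0, -0.001], [-0.001, 0.001, -1.0]]
force: [-2.3, -2.3, 4.3]
opening: 0.002
```

Request:
jog_arm([
  {"dp":[0,0,1.5],"turn":[0,0,0],"grip":0},
  {"dp":[0,0,3],"turn":[0,0,0],"grip":0},
  {"dp":[0,0,4.5],"turn":[0,0,0],"grip":0},
  {"dp":[0,0,6],"turn":[0,0,0],"grip":0},
  {"dp":[0,0,7],"turn":[0,0,0],"grip":0},
  {"dp":[0,0,8],"turn":[0,0,0],"grip":0},
])

```text
time_s: 3.9
position: [0.4571, -0.2582, 0.0396]
tcp_rot: [[0.001, 1.0, 0.001], [1.0, -0.001, -0.001], [-0.001, 0.001, -1.0]]
force: [-0.2, -3.9, 4.9]
opening: 0.012
```

Request:
jog_arm([
  {"dp":[0,0,1],"turn":[0,0,0],"grip":0},
  {"dp":[0,0,2],"turn":[0,0,0],"grip":0},
  {"dp":[0,0,3],"turn":[0,0,0],"grip":0},
  {"dp":[0,0,3.5],"turn":[0,0,0],"grip":0},
])

```text
time_s: 4.3
position: [0.457, -0.258, 0.0362]
tcp_rot: [[0.001, 1.0, 0.001], [1.0, -0.001, -0.001], [-0.001, 0.001, -1.0]]
force: [1.4, -3.7, 9.3]
opening: 0.004
```

Request:
jog_arm([
  {"dp":[0,0,0.5],"turn":[0,0,0],"grip":0},
  {"dp":[0,0,1],"turn":[0,0,0],"grip":0},
])

```text
time_s: 4.5
position: [0.457, -0.258, 0.036]
tcp_rot: [[0.0, 1.0, 0.001], [1.0, -0.0, -0.001], [-0.001, 0.001, -1.0]]
force: [-0.9, -3.2, 15.5]
opening: 0.003
```

Request:
jog_arm([
  {"dp":[0,0,0.6],"turn":[0,0,0],"grip":0},
  {"dp":[0,0,0.6],"turn":[0,0,0],"grip":0},
])

```text
time_s: 4.7
position: [0.457, -0.258, 0.036]
tcp_rot: [[0.0, 1.0, 0.002], [1.0, -0.0, -0.001], [-0.001, 0.002, -1.0]]
force: [-0.5, -2.5, 16.0]
opening: 0.005
```

Request:
jog_arm([
  {"dp":[0,0,-2],"turn":[0,0,0],"grip":0},
  {"dp":[0,0,-5],"turn":[0,0,0],"grip":0},
  {"dp":[0,0,-15],"turn":[0,0,0],"grip":0},
  {"dp":[0,0,-35],"turn":[0,0,0],"grip":0},
  {"dp":[0,0,-65],"turn":[0,0,0],"grip":0.3},
  {"dp":[30,0,-105],"turn":[0,0,0],"grip":0.7},
  {"dp":[75,0,-145],"turn":[0,0,0],"grip":0.7},
  {"dp":[120,0,-180],"turn":[0,0,0],"grip":0.7},
  {"dp":[160,0,-200],"turn":[0,0,0],"grip":0.7},
  {"dp":[160,0,-200],"turn":[0,0,0],"grip":0.7},
])

```text
time_s: 5.7
position: [0.4554, -0.0935, 0.2366]
tcp_rot: [[-0.003, 1.0, 0.001], [1.0, 0.003, 0.001], [0.001, 0.001, -1.0]]
force: [0.1, -0.7, 0.0]
opening: 0.465
```

```bash
python3 - <<'E'
from h import *
s=bot.read_state(); print(s["time_s"],s["position"],s["force"])
i=vision.camera_info("wrist"); p,d=vision.capture("wrist"); cv2.imwrite("pics/w3.png",p[:,:,::-1])
for u,v in [(370,140),(385,140),(370,160),(385,180),(304,213)]:print(u,v,dep(i,d,u,v))
i=vision.camera_info("scene");p,D=vision.capture("scene")
cv2.imwrite("pics/s3.png",cv2.resize(p[180:340,190:520,::-1],None,fx=2.4,fy=2.4,interpolation=2))
for n,u,v in [("tab",305,255),("pedal",376,265)]: print(n,dep(i,D,u,v))
E
```

```text
5.7 [ 0.4554 -0.0935  0.2366] [ 0.0873 -0.6689  0.013 ]
370 140 [ 0.5056 -0.0139 -0.0007]
385 140 [ 0.5141 -0.015   0.0417]
370 160 [ 0.5063 -0.0343 -0.0004]
385 180 [ 0.5164 -0.0522  0.0386]
304 213 [ 0.4355 -0.0918 -0.0016]
tab [ 0.4375 -0.1119  0.0165]
pedal [ 0.4639 -0.2538  0.0237]
```

View pics/s3.png

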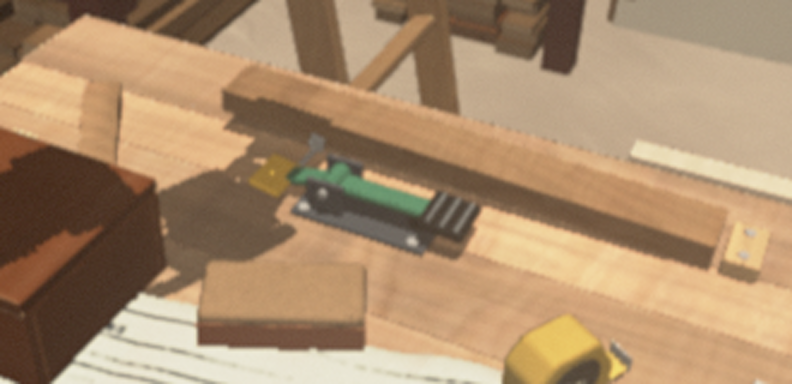

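View pics/w3.png

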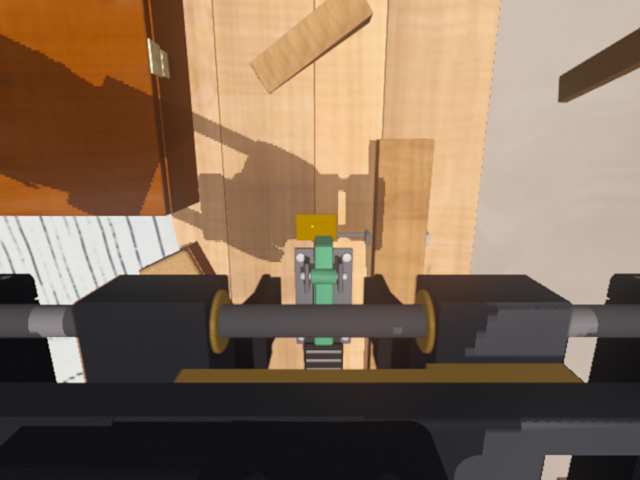

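The lever is up: the tab reads 16.5 mm, the pedal about 24 mm and the strip end's top 41.7 mm, so its underside is about 17 mm. Next is the wedge.

```bash
python3 - <<'E'
from h import *
print(rel([.479,.0996,.10],33))
i=vision.camera_info("wrist")
for n,u,v,z in [("wthickR",373,14,.024),("thickL?",357,-8,.024),("wthinL",250,67,.003),("wthinR",269,93,.003),("SL",380,139.5,.0415),("SR",433,139,.0415),("SL2",374,273,.034),("SR2",425,273,.034)]: print(n,plane(i,u,v,z))
E
```

```text
(array([195.3692,  23.5309, 135.193 ]), array([ 0.0255, -0.0038, 57.1723]))
wthickR [0.5012 0.0919 0.024 ]
thickL? [0.4863 0.1091 0.024 ]
wthinL [0.3844 0.0521 0.003 ]
wthinR [0.4023 0.0283 0.003 ]
SL [ 0.5097 -0.0172  0.0415]
SR [ 0.559  -0.0166  0.0415]
SL2 [ 0.5106 -0.1513  0.034 ]
SR2 [ 0.564  -0.1511  0.034 ]
```

Request:
jog_arm([
  {"dp":[40,3,0],"turn":[0,0,6],"grip":0.7},
  {"dp":[80,7,0],"turn":[0,0,14],"grip":0.7},
  {"dp":[120,12,10],"turn":[0,0,22],"grip":0.7},
  {"dp":[155,18,30],"turn":[0,0,30],"grip":0.7},
  {"dp":[180,22,45],"turn":[0,0,38],"grip":0.7},
  {"dp":[195,23,55],"turn":[0,0,46],"grip":0.7},
  {"dp":[195,23,60],"turn":[0,0,52],"grip":0.7},
  {"dp":[195,23,60],"turn":[0,0,57.2],"grip":0.7},
  {"dp":[195,23,60],"turn":[0,0,57.2],"grip":0.7},
  {"dp":[195,23,60],"turn":[0,0,57.2],"grip":0.7},
])

```text
time_s: 6.8
position: [0.4795, 0.0964, 0.1733]
tcp_rot: [[0.84, 0.542, -0.002], [0.542, -0.84, -0.0], [-0.002, -0.001, -1.0]]
force: [0.2, 0.1, 0.2]
opening: 0.702
```

```bash
python3 - <<'E'
from h import *
s=bot.read_state(); print(s["time_s"],s["position"],s["tcp_rot"],s["force"],s["joint_positions"])
i=vision.camera_info("wrist"); p,d=vision.capture("wrist"); cv2.imwrite("pics/w4.png",p[:,:,::-1])
import pickle; pickle.dump(i,open("pics/w4.pkl","wb")); np.save("pics/w4.npy",d)
p,d=vision.capture("top"); cv2.imwrite("pics/t4.png",p[:,:,::-1])
E
```

```text
6.8 [0.4795 0.0964 0.1733] [[ 0.8405  0.5418 -0.0023]
 [ 0.5418 -0.8405 -0.0002]
 [-0.002  -0.0011 -1.    ]] [0.2213 0.1025 0.2006] [ -1.7448  25.1234 104.7719  -0.017   50.2369  55.457 ]
```

View pics/w4.png

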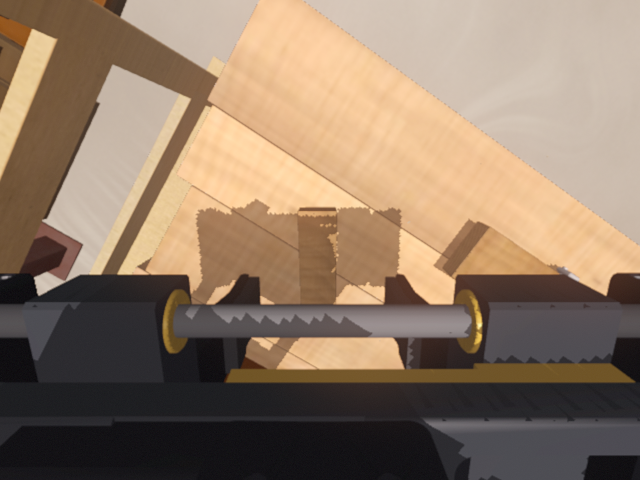

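```bash
python3 - <<'E'
from h import *; import pickle
i=pickle.load(open("pics/w4.pkl","rb")); p=cv2.imread("pics/w4.png")
cv2.imwrite("pics/w4z.png",cv2.resize(p[195:315,270:380],None,fx=5,fy=5,interpolation=2))
s=bot.read_state()
for n,u,v,z in [("tL",299.5,211,.024),("tR",336,211,.024),("L2",302,300,.012),("R2",336,300,.012)]:
    P=plane(i,u,v,z); print(n,P, s["tcp_rot"].T@(P-s["position"]))
E
```

```text
tL [0.4842 0.1225 0.024 ] [ 0.0179 -0.0192  0.15  ]
tR [0.5011 0.0964 0.024 ] [0.018  0.0119 0.1499]
L2 [0.4109 0.075  0.012 ] [-0.0694 -0.019   0.162 ]
R2 [0.4284 0.0479 0.012 ] [-0.0694  0.0133  0.162 ]
```

View pics/w4z.png

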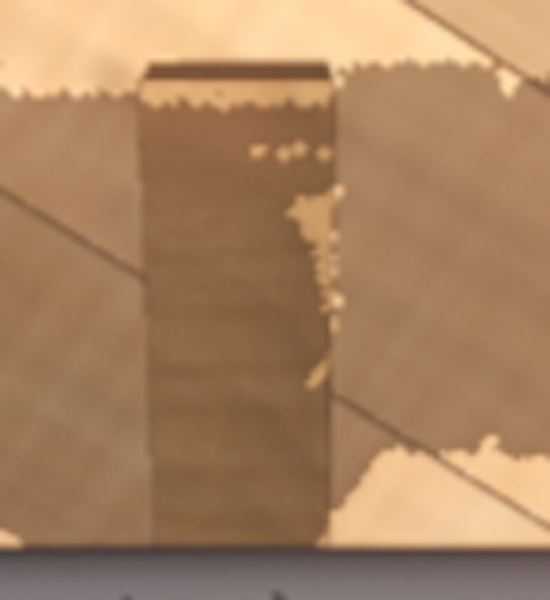

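Request:
jog_arm([
  {"dp":[3,-3.4,30],"turn":[0,0,0],"grip":0.7},
  {"dp":[3,-3.4,65],"turn":[0,0,0],"grip":0.7},
  {"dp":[3,-3.4,100],"turn":[0,0,0],"grip":0.7},
  {"dp":[3,-3.4,125],"turn":[0,0,0],"grip":0.7},
  {"dp":[3,-3.4,143],"turn":[0,0,0],"grip":0.7},
  {"dp":[3,-3.4,153],"turn":[0,0,0],"grip":0.7},
  {"dp":[3,-3.4,158],"turn":[0,0,0],"grip":0.7},
  {"dp":[3,-3.4,158],"turn":[0,0,0],"grip":0.7},
])

```text
time_s: 7.7
position: [0.4805, 0.1017, 0.0163]
tcp_rot: [[0.841, 0.541, -0.0], [0.541, -0.841, -0.0], [-0.0, -0.0, -1.0]]
force: [0.3, -0.2, 0.4]
opening: 0.697
```

```bash
python3 - <<'E'
from h import *
s=bot.read_state(); print(s["time_s"],s["position"],s["force"])
p,d=vision.capture("wrist"); cv2.imwrite("pics/w5.png",p[:,:,::-1])
p,d=vision.capture("scene"); cv2.imwrite("pics/s5.png",cv2.resize(p[140:340,130:430,::-1],None,fx=2.6,fy=2.6,interpolation=2))
E
```

```text
7.7 [0.4805 0.1017 0.0163] [ 0.3191 -0.2316  0.4396]
```

View pics/w5.png

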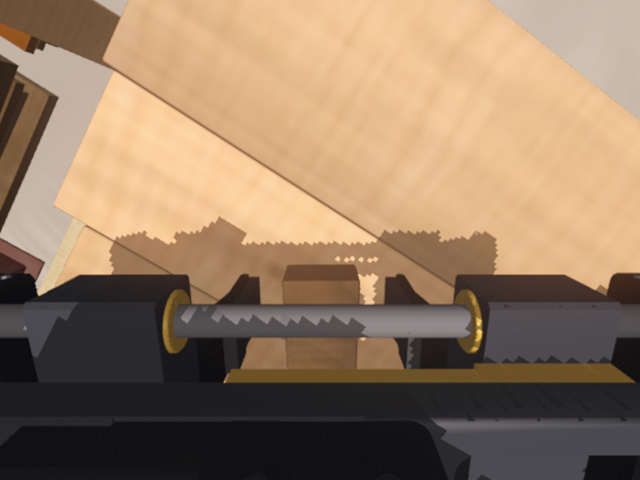

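View pics/s5.png

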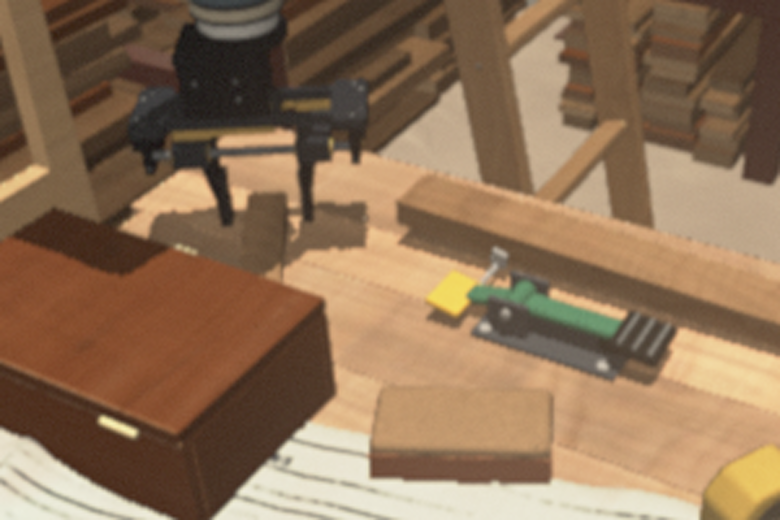

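The wedge is centred between the fingers at u=285–358. I'll lower 2.5 mm and close.

Request:
jog_arm([
  {"dp":[0,0,2.5],"turn":[0,0,0],"grip":0.7},
  {"dp":[0,0,2.5],"turn":[0,0,0],"grip":0.3},
  {"dp":[0,0,2.5],"turn":[0,0,0],"grip":0.3},
  {"dp":[0,0,2.5],"turn":[0,0,0],"grip":0.3},
  {"dp":[0,0,2.5],"turn":[0,0,0],"grip":0.3},
  {"dp":[0,0,2.5],"turn":[0,0,0],"grip":0.3},
])

```text
time_s: 8.4
position: [0.4803, 0.1019, 0.014]
tcp_rot: [[0.841, 0.541, 0.0], [0.541, -0.841, 0.0], [0.0, 0.0, -1.0]]
force: [-0.7, -0.7, 1.1]
opening: 0.39
```

```bash
python3 - <<'E'
from h import *
s=bot.read_state(); print(s["position"],s["opening"],s["force"]); print(rel([.5345,.120,.029],90))
t=vision.camera_info("top")
for u,v in [(131,240),(118,300),(105,430)]: print(plane(t,u,v,0))
E
```

```text
[0.4803 0.1019 0.014 ] 0.3901930153735123 [-0.7031 -0.6595  1.062 ]
(array([ 55.3369,  14.0883, -14.9669]), array([  0.0086,  -0.005 , -57.2226]))
[0.4312 0.2256 0.    ]
[0.3058 0.2435 0.    ]
[0.0499 0.2504 0.    ]
```

Request:
jog_arm([
  {"dp":[0,0,-8],"turn":[0,0,0],"grip":0.3},
  {"dp":[5,1,-15],"turn":[0,0,-6],"grip":0.3},
  {"dp":[13,4,-15],"turn":[0,0,-14],"grip":0.3},
  {"dp":[21,6,-15],"turn":[0,0,-22],"grip":0.3},
  {"dp":[29,8,-15],"turn":[0,0,-30],"grip":0.3},
  {"dp":[37,10,-15],"turn":[0,0,-38],"grip":0.3},
  {"dp":[45,12,-15],"turn":[0,0,-46],"grip":0.3},
  {"dp":[52,13,-15],"turn":[0,0,-53],"grip":0.3},
  {"dp":[55.3,14,-15],"turn":[0,0,-57.2],"grip":0.3},
  {"dp":[55.3,14,-15],"turn":[0,0,-57.2],"grip":0.3},
])

```text
time_s: 9.4
position: [0.535, 0.1202, 0.0293]
tcp_rot: [[0.0, 1.0, 0.001], [1.0, -0.0, 0.0], [0.0, 0.001, -1.0]]
force: [-0.5, 0.4, -1.5]
opening: 0.391
```

```bash
python3 - <<'E'
from h import *
s=bot.read_state(); print(s["time_s"],s["position"],s["force"],s["opening"],s["tcp_rot"])
i=vision.camera_info("wrist");p,d=vision.capture("wrist"); cv2.imwrite("pics/w6.png",p[:,:,::-1])
p,d=vision.capture("scene"); cv2.imwrite("pics/s6.png",cv2.resize(p[140:340,130:430,::-1],None,fx=2.6,fy=2.6,interpolation=2))
E
```

```text
9.4 [0.535  0.1202 0.0293] [-0.5299  0.4129 -1.5197] 0.3905467200223943 [[ 0.0004  1.      0.001 ]
 [ 1.     -0.0004  0.    ]
 [ 0.      0.001  -1.    ]]
```

View pics/w6.png

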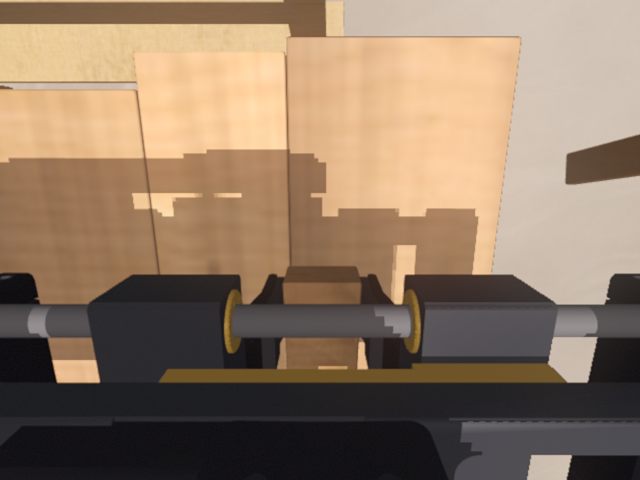

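View pics/s6.png

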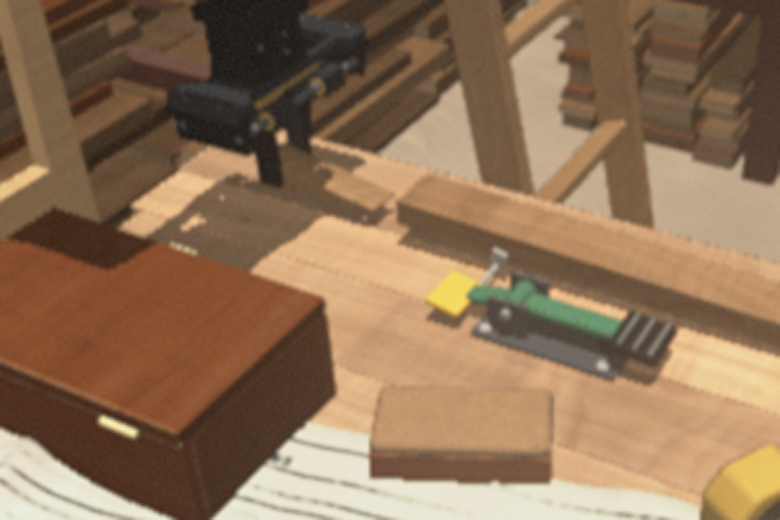

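Request:
jog_arm([
  {"dp":[0,0,8],"turn":[0,0,0],"grip":0.3},
  {"dp":[0,0,13],"turn":[0,0,0],"grip":0.3},
  {"dp":[0,0,15],"turn":[0,0,0],"grip":0.3},
  {"dp":[0,0,15],"turn":[0,0,0],"grip":0.3},
  {"dp":[0,0,15],"turn":[0,0,0],"grip":0.5},
  {"dp":[0,0,15],"turn":[0,0,0],"grip":0.5},
  {"dp":[0,0,15],"turn":[0,0,0],"grip":0.3},
  {"dp":[0,0,15],"turn":[0,0,0],"grip":0.3},
  {"dp":[0,0,15],"turn":[0,0,0],"grip":0.3},
])

```text
time_s: 10.4
position: [0.5343, 0.12, 0.0138]
tcp_rot: [[0.001, 1.0, -0.0], [1.0, -0.001, 0.0], [0.0, -0.0, -1.0]]
force: [-0.0, -1.3, -1.3]
opening: 0.387
```

Request:
jog_arm([
  {"dp":[-8,0,0],"turn":[0,0,0],"grip":0.3},
  {"dp":[-18,0,0],"turn":[0,0,0],"grip":0.3},
  {"dp":[-28,0,0],"turn":[0,0,0],"grip":0.3},
  {"dp":[-38,0,0],"turn":[0,0,0],"grip":0.3},
  {"dp":[-48,0,0],"turn":[0,0,0],"grip":0.3},
  {"dp":[-58,0,0],"turn":[0,0,0],"grip":0.3},
  {"dp":[-68,0,0],"turn":[0,0,0],"grip":0.3},
  {"dp":[-78,0,0],"turn":[0,0,0],"grip":0.3},
  {"dp":[-84,0,0],"turn":[0,0,0],"grip":0.3},
  {"dp":[-84,0,0],"turn":[0,0,0],"grip":0.3},
])

```text
time_s: 11.4
position: [0.5345, 0.0351, 0.0139]
tcp_rot: [[0.002, 1.0, 0.0], [1.0, -0.002, -0.0], [-0.0, 0.0, -1.0]]
force: [-0.1, 1.0, -1.2]
opening: 0.395
```

```bash
python3 - <<'E'
from h import *
s=bot.read_state(); print(s["time_s"],s["position"],s["force"],s["moment"],s["opening"])
i=vision.camera_info("wrist");p,d=vision.capture("wrist"); cv2.imwrite("pics/w7.png",p[:,:,::-1])
p,d=vision.capture("scene"); cv2.imwrite("pics/s7.png",cv2.resize(p[140:340,130:430,::-1],None,fx=2.6,fy=2.6,interpolation=2))
E
```

```text
11.4 [0.5345 0.0351 0.0139] [-0.1239  0.9847 -1.1591] [ 0.0707 -0.1243  0.009 ] 0.394652364650422
```

View pics/s7.png

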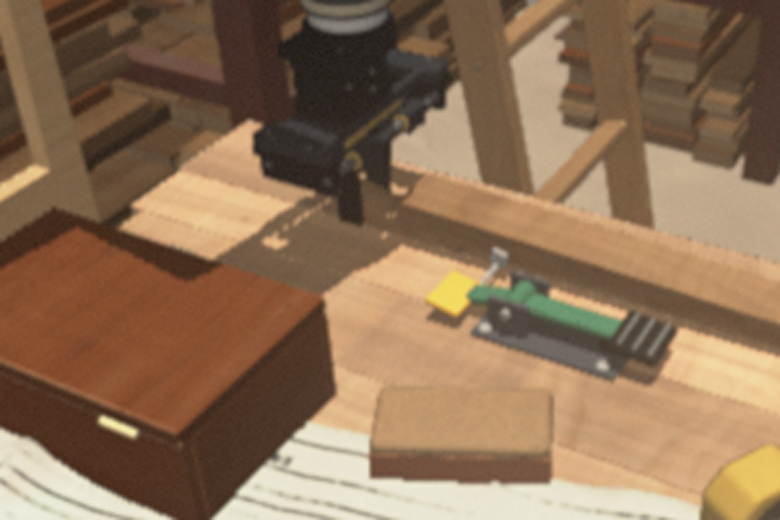

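View pics/w7.png

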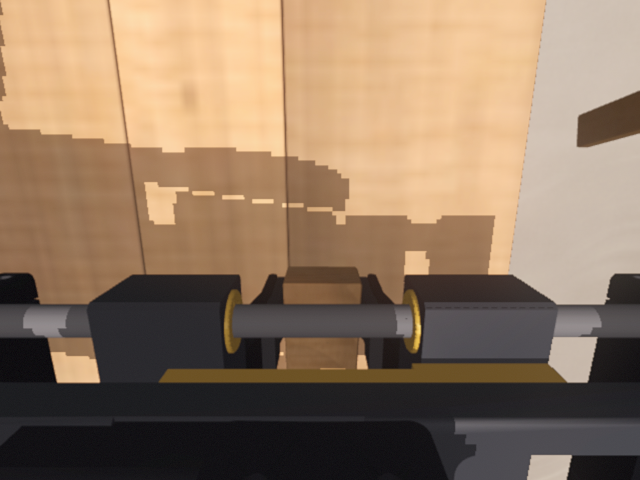

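The wedge is about 50 mm under with no resistance. I'll make a feel helper that averages the force and measures the strip's top height from scene depth, then take a baseline.

```bash
cat > feel.py <<'E'
from h import *
def feel(n=6,save=None):
    i=vision.camera_info("scene"); F=[];M=[];Z=[]
    pts=[(x,y) for y in np.arange(-.45,-.02,.005) for x in np.arange(.515,.556,.005)]
    for k in range(n):
        p,D=vision.capture("scene"); s=bot.read_state(); F.append(s["force"]);M.append(s["moment"])
        for x,y in pts:
            z=.0245+ (.017/.44)*(y+.457)
            u,v=proj(i,(x,y,z)); 
            if not(0<=int(round(v))<480 and 0<=int(round(u))<640): continue
            P=dep(i,D,u,v)
            if abs(P[2]-z)<.008: Z.append(P)
    Z=np.array(Z); c=np.polyfit(Z[:,1],Z[:,2],1); r=Z[:,2]-np.polyval(c,Z[:,1]); g=abs(r)<.003
    c=np.polyfit(Z[g,1],Z[g,2],1)
    print("t",round(s["time_s"],2),"pos",s["position"],"F",np.mean(F,0),"+-",np.std(F,0)/np.sqrt(n),"M",np.mean(M,0),"top z at end %.4f slope %.4f n %d"%(np.polyval(c,-.017),c[0],g.sum()))
    if save: cv2.imwrite(save,p[:,:,::-1])
E
python3 -c "
from feel import *
feel()"
```

```text
t 11.8 pos [0.5343 0.0364 0.0139] F [ 0.1659  0.1895 -0.6349] +- [0.1671 0.2839 0.1574] M [ 0.0207 -0.0843 -0.0047] top z at end 0.0406 slope 0.0401 n 4605
```

Request:
jog_arm([
  {"dp":[-4,0,0],"turn":[0,0,0],"grip":0.3},
  {"dp":[-8,0,0],"turn":[0,0,0],"grip":0.3},
  {"dp":[-12,0,0],"turn":[0,0,0],"grip":0.3},
  {"dp":[-16,0,0],"turn":[0,0,0],"grip":0.3},
  {"dp":[-18,0,0],"turn":[0,0,0],"grip":0.3},
  {"dp":[-18,0,0],"turn":[0,0,0],"grip":0.3},
])

```text
time_s: 12.4
position: [0.5344, 0.0176, 0.0139]
tcp_rot: [[0.001, 1.0, 0.0], [1.0, -0.001, -0.0], [-0.0, 0.0, -1.0]]
force: [0.8, 1.2, -0.6]
opening: 0.388
```

```bash
python3 -c "
from feel import *
feel()"
```

```text
t 12.7 pos [0.5343 0.0182 0.0139] F [-0.1006 -0.2277 -0.8517] +- [0.1624 0.175  0.2015] M [ 0.0114 -0.1083 -0.0061] top z at end 0.0406 slope 0.0400 n 4615
```

Request:
jog_arm([
  {"dp":[-2,0,0],"turn":[0,0,0],"grip":0.3},
  {"dp":[-4,0,0],"turn":[0,0,0],"grip":0.3},
  {"dp":[-6,0,0],"turn":[0,0,0],"grip":0.3},
])

```text
time_s: 13.0
position: [0.5344, 0.0119, 0.0139]
tcp_rot: [[0.0, 1.0, 0.0], [1.0, -0.0, -0.0], [-0.0, 0.0, -1.0]]
force: [0.3, 0.4, -0.3]
opening: 0.389
```

```bash
python3 -c "
from feel import *
feel()"
```

```text
t 13.3 pos [0.5343 0.012  0.0139] F [ 0.1004  0.3473 -0.9391] +- [0.1755 0.1891 0.243 ] M [ 0.0147 -0.1088  0.0245] top z at end 0.0405 slope 0.0399 n 4608
```

Request:
jog_arm([
  {"dp":[-1,0,0],"turn":[0,0,0],"grip":0.3},
  {"dp":[-2,0,0],"turn":[0,0,0],"grip":0.3},
])

```text
time_s: 13.5
position: [0.5341, 0.0103, 0.0138]
tcp_rot: [[0.001, 1.0, -0.0], [1.0, -0.001, 0.0], [0.0, -0.0, -1.0]]
force: [0.7, 2.0, -1.6]
opening: 0.385
```

```bash
python3 -c "
from feel import *
feel()"
```

```text
t 13.8 pos [0.5341 0.0102 0.0138] F [ 0.0893  1.5026 -1.9199] +- [0.1216 0.0644 0.2281] M [ 0.2362 -0.0977  0.0107] top z at end 0.0406 slope 0.0400 n 4605
```

Request:
jog_arm([
  {"dp":[-1,0,0],"turn":[0,0,0],"grip":0.3},
  {"dp":[-2,0,0],"turn":[0,0,0],"grip":0.3},
])

```text
time_s: 14.0
position: [0.534, 0.0083, 0.0138]
tcp_rot: [[0.0, 1.0, -0.001], [1.0, -0.0, 0.0], [0.0, -0.001, -1.0]]
force: [0.1, 2.7, -3.7]
opening: 0.385
```

```bash
python3 -c "
from feel import *
feel()"
```

```text
t 14.3 pos [0.5341 0.0081 0.0138] F [-0.7204  2.2907 -3.2199] +- [0.2    0.1698 0.2354] M [ 0.3898 -0.0398 -0.0308] top z at end 0.0407 slope 0.0402 n 4620
```

Resistance started at TCP y≈0.0102. It now reads +2.3 N along y and about −2.5 N in z, with the strip less than 0.2 mm higher. I'll push one more millimetre for a sure seat, then release.

Request:
jog_arm([
  {"dp":[-1,0,0],"turn":[0,0,0],"grip":0.3},
  {"dp":[-1,0,0],"turn":[0,0,0],"grip":0.3},
])

```text
time_s: 14.5
position: [0.5344, 0.0069, 0.0139]
tcp_rot: [[0.001, 1.0, 0.0], [1.0, -0.001, -0.0], [-0.0, 0.0, -1.0]]
force: [-1.5, 1.4, -3.1]
opening: 0.387
```

```bash
python3 -c "
from feel import *
feel()"
```

```text
t 14.8 pos [0.5344 0.0069 0.0139] F [-0.0904  1.8014 -3.2707] +- [0.1529 0.229  0.1055] M [ 0.3402 -0.0533 -0.0116] top z at end 0.0408 slope 0.0404 n 4607
```

Request:
jog_arm([
  {"dp":[-1,0,0],"turn":[0,0,0],"grip":0.45},
  {"dp":[-1,0,0],"turn":[0,0,0],"grip":0.6},
  {"dp":[-1,0,0],"turn":[0,0,0],"grip":0.6},
  {"dp":[-1,0,0],"turn":[0,0,0],"grip":0.6},
])

```text
time_s: 15.2
position: [0.5347, 0.0058, 0.0142]
tcp_rot: [[0.0, 1.0, 0.001], [1.0, -0.0, -0.0], [-0.0, 0.001, -1.0]]
force: [0.4, 0.3, -0.4]
opening: 0.579
```

```bash
python3 -c "
from feel import *
feel()
p,d=vision.capture('wrist'); cv2.imwrite('pics/w8.png',p[:,:,::-1])"
```

```text
t 15.5 pos [0.5343 0.006  0.0139] F [-0.0383  0.1886  0.2374] +- [0.0864 0.2415 0.2031] M [-0.0108 -0.0879 -0.025 ] top z at end 0.0407 slope 0.0399 n 4613
```

View pics/w8.png

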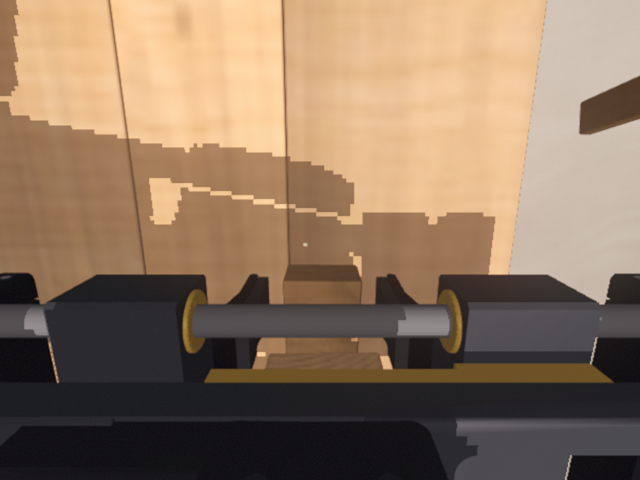

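Released, the height is back near the lever-only value, so contact is uncertain. I'll regrip the settled wedge and push about 2 mm more. There is about 2 mm of height margin and this uses about 0.35 mm.

Request:
jog_arm([
  {"dp":[0,0,0],"turn":[0,0,0],"grip":0.3},
  {"dp":[0,0,0],"turn":[0,0,0],"grip":0.3},
  {"dp":[0,0,0],"turn":[0,0,0],"grip":0.3},
])

```text
time_s: 15.85
position: [0.5343, 0.006, 0.0139]
tcp_rot: [[0.0, 1.0, -0.0], [1.0, -0.0, 0.0], [0.0, -0.0, -1.0]]
force: [0.6, -0.3, -0.7]
opening: 0.409
```

```bash
python3 -c "
from feel import *
feel()"
```

```text
t 16.15 pos [0.5343 0.006  0.0139] F [-0.0397 -0.2561 -0.1597] +- [0.306  0.2199 0.1754] M [-0.0067 -0.1007 -0.0112] top z at end 0.0406 slope 0.0397 n 4607
```

Request:
jog_arm([
  {"dp":[-0.7,0,0],"turn":[0,0,0],"grip":0.3},
  {"dp":[-1.4,0,0],"turn":[0,0,0],"grip":0.3},
  {"dp":[-2,0,0],"turn":[0,0,0],"grip":0.3},
])

```text
time_s: 16.45
position: [0.5341, 0.0046, 0.0139]
tcp_rot: [[0.001, 1.0, -0.0], [1.0, -0.001, 0.001], [0.001, -0.0, -1.0]]
force: [-0.5, 3.9, 1.1]
opening: 0.384
```

```bash
python3 -c "
from feel import *
feel()"
```

```text
t 16.75 pos [0.5341 0.0042 0.0139] F [0.1392 4.6283 0.6067] +- [0.2497 0.2033 0.0906] M [ 0.8158 -0.1244  0.002 ] top z at end 0.0408 slope 0.0402 n 4606
```

Resistance is now 4.6 N and the wedge sits on the table: the z load on the fingers is gone. Release.

Request:
jog_arm([
  {"dp":[0,0,0],"turn":[0,0,0],"grip":0.45},
  {"dp":[0,0,0],"turn":[0,0,0],"grip":0.6},
  {"dp":[0,0,0],"turn":[0,0,0],"grip":0.65},
  {"dp":[0,0,0],"turn":[0,0,0],"grip":0.65},
  {"dp":[0,0,0],"turn":[0,0,0],"grip":0.65},
])

```text
time_s: 17.25
position: [0.5344, 0.0037, 0.0139]
tcp_rot: [[0.001, 1.0, 0.0], [1.0, -0.001, -0.0], [-0.0, 0.0, -1.0]]
force: [1.0, 0.4, -1.0]
opening: 0.637
```

```bash
python3 -c "
from feel import *
feel()
p,d=vision.capture('wrist'); cv2.imwrite('pics/w9.png',p[:,:,::-1])
print(bot.read_state()['opening'])"
```

```text
t 17.55 pos [0.5343 0.004  0.0139] F [-0.0644  0.0147  0.0676] +- [0.1717 0.2182 0.1055] M [-0.0195 -0.0756  0.0069] top z at end 0.0408 slope 0.0400 n 4606
0.6504143076177253
```

View pics/w9.png

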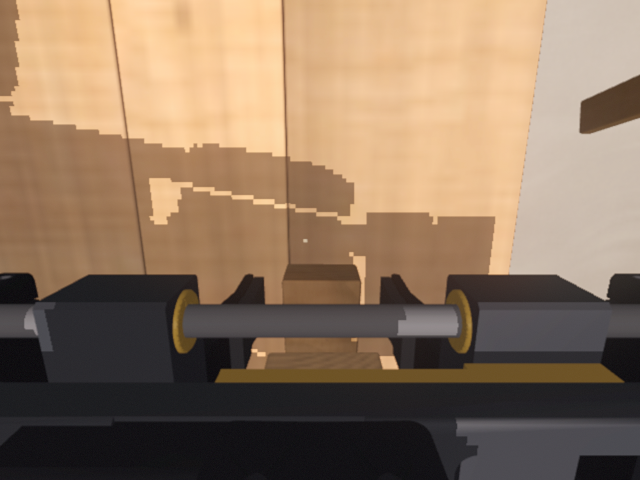

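Request:
jog_arm([
  {"dp":[0,0,-10],"turn":[0,0,0],"grip":0.65},
  {"dp":[0,0,-30],"turn":[0,0,0],"grip":0.65},
  {"dp":[0,0,-65],"turn":[0,0,0],"grip":0.65},
  {"dp":[0,0,-95],"turn":[0,0,0],"grip":0.3},
  {"dp":[-30,-20,-106],"turn":[0,0,0],"grip":0},
  {"dp":[-65,-45,-106],"turn":[0,0,0],"grip":0},
  {"dp":[-95,-70,-100],"turn":[0,0,0],"grip":0},
  {"dp":[-109,-84,-80],"turn":[0,0,0],"grip":0},
  {"dp":[-109,-84,-60],"turn":[0,0,0],"grip":0},
  {"dp":[-109,-84,-50],"turn":[0,0,0],"grip":0},
])

```text
time_s: 18.6
position: [0.4495, -0.1054, 0.0635]
tcp_rot: [[0.002, 1.0, -0.001], [1.0, -0.002, 0.0], [0.0, -0.001, -1.0]]
force: [-0.3, -0.4, -0.5]
opening: 0.096
```

```bash
python3 -c "
from feel import *
feel()
i=vision.camera_info('scene');p,d=vision.capture('scene'); cv2.imwrite('pics/s10.png',cv2.resize(p[140:340,130:430,::-1],None,fx=2.6,fy=2.6,interpolation=2))
print(rel([.45,-.106,.045],90))"
```

```text
t 18.9 pos [ 0.4511 -0.1048  0.0646] F [-0.3458  0.4365 -0.2029] +- [0.196  0.1693 0.238 ] M [-0.0137 -0.0997 -0.0111] top z at end 0.0408 slope 0.0400 n 4036
(array([-1.1929, -1.0558, 19.655 ]), array([0.0883, 0.0449, 0.0339]))
```

View pics/s10.png

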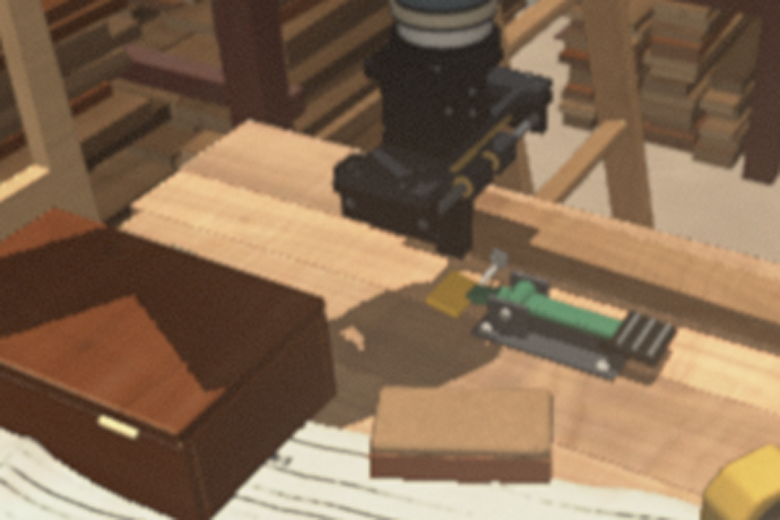

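Request:
jog_arm([
  {"dp":[-1,-1,12],"turn":[0,0,0],"grip":0},
  {"dp":[-1,-1,24],"turn":[0,0,0],"grip":0},
  {"dp":[-1,-1,32],"turn":[0,0,0],"grip":0},
  {"dp":[-1,-1,35],"turn":[0,0,0],"grip":0},
  {"dp":[-1,-1,36.5],"turn":[0,0,0],"grip":0},
  {"dp":[-1,-1,38],"turn":[0,0,0],"grip":0},
  {"dp":[-1,-1,39.5],"turn":[0,0,0],"grip":0},
  {"dp":[-1,-1,41],"turn":[0,0,0],"grip":0},
])

```text
time_s: 19.75
position: [0.4497, -0.1062, 0.0238]
tcp_rot: [[-0.001, 1.0, 0.001], [1.0, 0.001, -0.001], [-0.001, 0.001, -1.0]]
force: [-2.7, -2.1, 5.4]
opening: 0.009
```

Request:
jog_arm([
  {"dp":[0,0,1],"turn":[0,0,0],"grip":0},
  {"dp":[0,0,2],"turn":[0,0,0],"grip":0},
  {"dp":[0,0,3],"turn":[0,0,0],"grip":0},
  {"dp":[0,0,4],"turn":[0,0,0],"grip":0},
])

```text
time_s: 20.15
position: [0.4497, -0.1069, 0.0199]
tcp_rot: [[-0.001, 1.0, 0.001], [1.0, 0.001, -0.002], [-0.002, 0.001, -1.0]]
force: [-3.4, -4.7, 7.0]
opening: 0.006
```

Request:
jog_arm([
  {"dp":[0,0,0.5],"turn":[0,0,0],"grip":0},
  {"dp":[0,0,1],"turn":[0,0,0],"grip":0},
  {"dp":[0,0,1],"turn":[0,0,0],"grip":0},
])

```text
time_s: 20.45
position: [0.4498, -0.1069, 0.019]
tcp_rot: [[-0.001, 1.0, 0.002], [1.0, 0.001, -0.002], [-0.002, 0.002, -1.0]]
force: [-2.1, -3.5, 5.3]
opening: 0.003
```

Request:
jog_arm([
  {"dp":[0,0,0.5],"turn":[0,0,0],"grip":0},
  {"dp":[0,0,1],"turn":[0,0,0],"grip":0},
  {"dp":[0,0,1],"turn":[0,0,0],"grip":0},
])

```text
time_s: 20.75
position: [0.4498, -0.107, 0.0188]
tcp_rot: [[-0.001, 1.0, 0.002], [1.0, 0.001, -0.002], [-0.002, 0.002, -1.0]]
force: [-3.6, -4.1, 13.7]
opening: 0.004
```

Request:
jog_arm([
  {"dp":[0,0,0.5],"turn":[0,0,0],"grip":0},
  {"dp":[0,0,0.8],"turn":[0,0,0],"grip":0},
  {"dp":[0,0,0.8],"turn":[0,0,0],"grip":0},
])

```text
time_s: 21.05
position: [0.4499, -0.107, 0.0187]
tcp_rot: [[-0.001, 1.0, 0.003], [1.0, 0.001, -0.002], [-0.002, 0.003, -1.0]]
force: [-4.6, -3.4, 22.7]
opening: 0.006
```

At the stop: force rises to 22.7 N with no further motion. Retreat and check.

Request:
jog_arm([
  {"dp":[0,0,-1.5],"turn":[0,0,0],"grip":0},
  {"dp":[0,0,-5],"turn":[0,0,0],"grip":0},
  {"dp":[0,0,-20],"turn":[0,0,0],"grip":0},
  {"dp":[0,0,-50],"turn":[0,0,0],"grip":0},
  {"dp":[0,0,-90],"turn":[0,0,0],"grip":0},
  {"dp":[0,0,-130],"turn":[0,0,0],"grip":0},
  {"dp":[20,0,-170],"turn":[0,0,0],"grip":0.5},
  {"dp":[40,0,-200],"turn":[0,0,0],"grip":0.5},
  {"dp":[40,0,-220],"turn":[0,0,0],"grip":0.5},
  {"dp":[40,0,-220],"turn":[0,0,0],"grip":0.5},
])

```text
time_s: 22.05
position: [0.4509, -0.0658, 0.2389]
tcp_rot: [[-0.001, 1.0, 0.006], [1.0, 0.001, -0.003], [-0.003, 0.006, -1.0]]
force: [1.0, -0.2, -0.0]
opening: 0.285
```

```bash
python3 -c "
from feel import *
feel()
i=vision.camera_info('scene');p,D=vision.capture('scene'); cv2.imwrite('pics/s11.png',cv2.resize(p[140:340,130:430,::-1],None,fx=2.6,fy=2.6,interpolation=2))
for n,u,v in [('tab',305,257),('pedal',378,261)]: print(n,dep(i,D,u,v))
i=vision.camera_info('wrist');p,D=vision.capture('wrist'); cv2.imwrite('pics/w11.png',p[:,:,::-1])
"
```

```text
t 22.35 pos [ 0.4485 -0.0659  0.2347] F [ 0.117  -0.0266 -0.1555] +- [0.1314 0.2322 0.1779] M [-0.0406 -0.0903 -0.0014] top z at end 0.0407 slope 0.0399 n 4603
tab [ 0.4405 -0.1098  0.0087]
pedal [ 0.4521 -0.2614  0.0443]
```

View pics/s11.png

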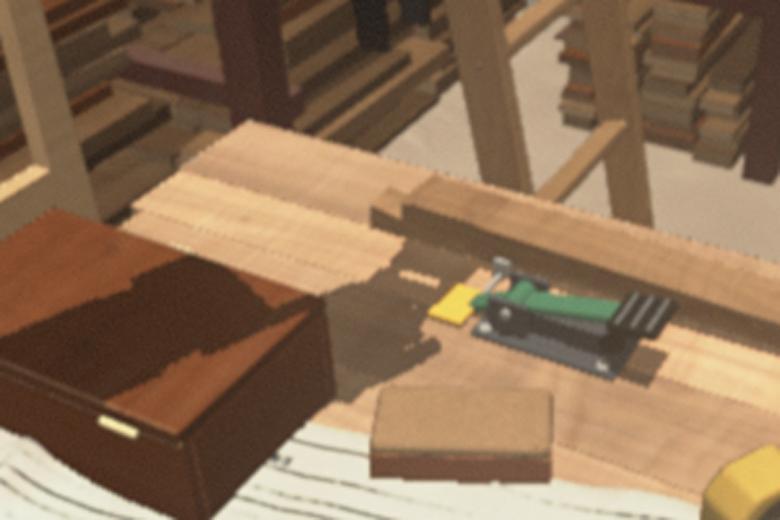

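View pics/w11.png

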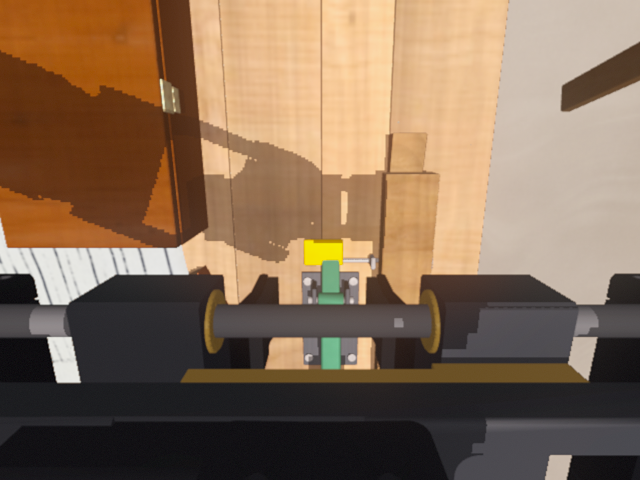

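The lever looks down and the strip stays up at 0.0407. I'll compare the averaged pedal and tab depth with the start.

```bash
python3 -c "
from feel import *
i=vision.camera_info('scene'); D0=np.load('pics/scene0.npy')
Ds=[vision.capture('scene')[1] for _ in range(4)]
for n,us,vs in [('tab',range(300,311),range(254,260)),('pedal',range(370,384),range(257,266)),('green',range(335,360),range(254,260))]:
    a=np.array([dep(i,D0,u,v)[2] for u in us for v in vs]); b=np.array([dep(i,D,u,v)[2] for D in Ds for u in us for v in vs])
    print(n,np.median(a),np.median(b),a.mean(),b.mean(),a.std()/len(a)**.5)
"
```

```text
tab 0.00712078715364578 0.006918333418059475 0.007105745636228763 0.011060510316529054 0.00010885112139830587
pedal 0.04386378303813021 0.043668179947084496 0.043789748674011836 0.04570573244851924 0.00010140044225324201
green 0.031557649728056636 0.031492982643935574 0.03460093634093207 0.03386315951127431 0.003468880822902462
```

```bash
python3 -c "
from h import *
print(bot.hand_in()); print(bot.read_state()['time_s'])"
```

```text
the job is handed in; nothing more can be done
None
the job is handed in; nothing more can be done
```

I finished the job and handed it in at about 22.6 s; the hand-in gives no verdict. The lever is back down and the strip's raised end is resting on the wedge.

- **Pedal:** I pressed it to its stop at about 16 N and let go. The lever stayed up, with the tab at 16.5 mm and the strip's end underside at about 17 mm.
- **Wedge:** I slid it in until it met resistance, about 80 mm under the strip. After the first release I couldn't tell if it was still touching. I regripped it, pushed about 2 mm further to a firm 4.6 N, and let go. The strip's end rose only about 0.2 mm, which is close to the measurement noise.
- **Tab:** I pressed it to its stop at about 23 N and backed off.

**Last checks:**
- **Lever:** the median pedal and tab heights were within 0.2 mm of their start values, so the lever is fully down. The mean heights came out 2 to 4 mm higher, which I put down to stray depth pixels.
- **Strip:** its top at the free end read 40.7 mm, against 40.6 mm when only the lever held it. That puts the underside at about 17 mm.
- **Arm:** it was raised clear of everything.
- **Not measured:** I had no direct reading of the force between wedge and strip. Contact is inferred from the push resistance and from the strip staying up with the lever down. I also didn't measure the bystanders' positions; nothing came near them and they look unmoved in the pictures.

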